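# Scan the label inside the tool case lid, then shut the case

## Task

Book in the yellow tool case. The scanner's handle is buried in its dock, so draw it out by its orange head, lay it flat on the blue mat, let go, and take it again by the handle so that the grip squeezes the red trigger fully in. Aim the window squarely at the middle of the barcode label inside the open lid, about 80 mm away, and hold it steady there with the trigger squeezed for at least a full second; then lay the scanner gently flat on the mat again (do not drop it), shut the lid fully and leave the battery, tape roll and screwdriver where they are.

Things in the scene. Friction and masses are not known exactly. Their poses are not given: they have to be found in the camera images.
- scanner: Loose stick scanner, 180 mm long, about 275 g. Origin: centre of its underside. x points along it to the nose, z up out of its top. Handle (black): x -90 to +20 mm, 34 wide, 34 high. Head (orange): x +20 to +90 mm, 44 wide, 38 high; a good place to draw it out is x = +60 mm. At the start it lies in the dock, top up.
- window (a point): Centre of the scanner's window on the nose end face, at (90, 0, 19) mm in the scanner's frame, same axes: it looks along +x.
- trigger (a joint): Red paddle trigger on the +y side of the handle; 0 m = out, 0.006 = fully in. The spring takes 2 N to start and 8 N fully in; a grip of about 30 N across the handle on it (along y) squeezes it home.
- trigger_pad (a point): Middle of the trigger's outer face when out, at (-45, 24, 17) mm in the scanner's frame; the paddle is 56 mm long (along x), 26 mm high and stands 7 mm proud of the handle. The handle's other side face is at y = -17 mm.
- dock: Fixed black trough, 115 mm (x) by 69 mm (y), walls 52 mm high, floor 8 mm thick, open at the top and at its +x end. Origin: middle of its underside along x. Walls hide the handle and trigger; the scanner's origin starts about 40 mm along +x from the dock's, so its head sticks out 8 mm above the bench.
- mat: Fixed blue mat on the bench, 240 mm (x) by 140 mm (y), 4 mm thick. Origin: centre of its underside. The scanner must lie with its own origin over the mat.
- case: Fixed yellow tool case, 150 mm (x) by 240 mm (y), walls 65 mm high. Origin: centre of its underside; its front faces -x, the lid hinge runs along y on its +x rim.
- lid (a joint): Lid of the case, 150 by 240 mm and 12 mm thick, 0.2 kg: 0 rad = shut, starts open at 2.0 to 2.25 rad (leaning back beyond upright). A stiff hinge keeps it wherever it is left (about 3 N at its free edge moves it).
- label (a point): Centre of the barcode label (46 by 76 mm) on the inner face of the lid. Axes turn with the lid: its -z points straight out of the label; x points from the free edge to the hinge, y along the hinge.
- lid_edge (a point): Middle of the lid's free edge, at the outer face (the top when shut); same axes as the label. 150 mm from the hinge.
- lid_hinge (a point): Middle of the hinge line, 65 mm above the bench; same axes as the label.
- battery: Bystander: loose black battery pack, 75 x 110 mm, 63 mm high. Origin: centre of underside.
- tape: Bystander: loose green tape roll, 80 mm across, 45 mm high. Origin: centre of underside.
- screwdriver: Bystander: loose red screwdriver, 200 mm long, lying along its x. Origin: under its middle.
Not all that is in view belongs to the job. What is shaped like the scanner but purple or turquoise is not meant.

How it is judged:
On the way, in this order (a step that is already met when the one before it is completed fails the run):
1. the scanner, out of its dock, lies flat on the mat, let go (x of scanner in the frame of mat between -0.12 and 0.12 m and y of scanner in the frame of mat between -0.07 and 0.07 m and height (world z) of scanner below 0.012 m and angle between scanner's own z axis and vertical below 0.1 rad and contact force between the fingers and scanner below 0.2 N), for 0.2 s.
2. the scanner is held steady with the trigger squeezed (over 4 mm), its window 40 to 120 mm from the label, square to it within 0.25 rad and aimed within 20 mm of its middle (x of label in the frame of window between 0.04 and 0.12 m and y of label in the frame of window between -0.02 and 0.02 m and z of label in the frame of window between -0.02 and 0.02 m and angle between the x axis of scanner and the z axis of label, either way round below 0.25 rad and value of joint trigger above 0.004 m and linear speed of scanner below 0.02 m/s and angular speed of scanner below 0.15 rad/s), for 1 s.
At the end, for the whole second after the job is handed in: The lid is shut (under 0.06 rad) and the scanner rests flat (within 0.1 rad) and released with its origin over the mat (all of step 1 and value of joint lid below 0.06 rad and linear speed of scanner below 0.02 m/s); the robot touches nothing.
It fails at once if the battery is moved by more than 30 mm (distance of battery from where it was at the start of the episode above 0.03 m).
It fails at once if the tape is moved by more than 30 mm (distance of tape from where it was at the start of the episode above 0.03 m).
It fails at once if the screwdriver is moved by more than 30 mm (distance of screwdriver from where it was at the start of the episode above 0.03 m).
It fails at once if the scanner is dropped (falls free at over 0.6 m/s) (contact force between the fingers and scanner below 0.1 N and linear speed of scanner above 0.6 m/s).
It also fails if it takes over 72 s, if anything falls off the work surface, if the arm or the gripper's body presses on something with over 40 N, if the wrist force passes 120 N, or if a joint passes its speed limit or range.

## Robot

A 6-joint arm with a two-finger parallel gripper is mounted at the origin on the work surface. World frame = base frame: x ahead of the robot, y to its left, z up, the work surface at z = 0. Lengths are in m, angles in rad, forces in N, time in s.
With the tool pointing down it reaches from about 0.25 to 0.725 m from the base axis. Payload 4 kg.
Tool frame: the origin (TCP) lies midway between the tips of the shut fingers; the grasp point (between the pads) lies 19 mm behind it (bot.grip_depth is the distance from the TCP to the grasp point, in m); z points along the fingers, y is the line along which they close (so a half turn about z gives the same grasp; the last joint's range is limited). The gripper opens to 85 mm and grips with 20 to 120 N. Pads are 22 mm wide; open, the fingers measure 114 mm over their backs; the gripper's body (76 mm by 85 mm) begins 54 mm behind the grasp point. The pads swing forward as they close: fully open they stand 13 mm farther back than shut.
Start: joints at [1.226, 0.241, 0.005, 1.335, 0, 1.571], TCP at [0.169, 0.471, 0.231] pointing down, gripper open.
Joint ranges: [-2.72, 2.72], [-1.05, 1.87], [-1.09, 1.28], [-1.99, 2.15], [-1.42, 1.44], [-3.14, 3.14]. Speed limits (rad/s): [2.79, 2.79, 3.14, 3.14, 3.14, 3.14].

## Interface

Orientations are given as a unit quaternion [x, y, z, w].
In Python, from workcell import bot gives the robot as it stands.
- The arm moves only by the shell command python3 -m creep 'ROWS'. ROWS is JSON, one flat list of numbers, 5 for each row, row after row: the shift along the world's x, y, z in m, then the turn about the world's z in rad, then the finger opening in m, from 0 to 0.0854. In form: [x, y, z, twist, claw, x, y, z, twist, claw, ...]. A call has 1 to 10 rows; each row is the pose to reach, as a shift and turn from the pose commanded when the call began; what a row does not reach only later rows make up. A row lasts 1/12 s, in which the tool goes at most 41.7 mm and 7.16 degrees, less where a joint would pass 70% of its speed; a pose out of reach is approached as far as the arm can. A call with a gripper value outside its range is refused whole. The fingers move at their own pace and stop on an object; the grip force is fixed at half the most. Time passes only in rows, so rows that repeat a pose let the fingers close. It gives the time, the measured TCP pose, the force, the opening and the grip force at its end, in the units of the state.
- bot.get_obs(): the state, without advancing time (a new reading comes with each control period).
- bot.camera(name): name is "scene" or "top" or "wrist"; returns a dict with "pixels" (420x560x3 uint8, red, green, blue), "camera_matrix" (3x3 intrinsics, pixels), "dist_coeffs" ([k1, k2, p1, p2, k3] as OpenCV has them; the pictures are not rectified), "extrinsics" (4x4, takes a point from world to camera coordinates); the wrist camera has in their place "T_tool_cam" (4x4, takes a point from camera to tool coordinates, whose origin is the TCP and whose axes are the flange's). Camera axes: x right, y down, z forward; pixel columns grow to the right and rows downward; lengths in m; the calibration is good to about 2 mm. A picture is of the moment at which its call begins: read the wrist's pose just before it. There is no depth.
- bot.job_done(): hands the job in; it is judged then, once.
Trained networks look in the newest picture that a camera, given by its name, has taken for a name from the list of things; names that differ only in an ending like _2 or _b are one class to them, and where a whole thing is asked for, a point or a joint stands for the part that bears it (a point fixed in the world has none). Each returns a list of dicts, best first, with "score" (0 to 1); they miss things now and then, are a little off and sometimes report something else, mostly with a low value. They report only what shows in the picture. A call takes as long as a camera call. They do not tell look-alikes from the thing itself.
- bot.look_for(camera, thing): "centre" ([column, row] as shares, 0 to 1, of the picture: columns of its width, rows of its height, amid what is visible of it).
- bot.place_of(camera, thing): "centre" ([column, row] as shares, 0 to 1, of the picture: columns of its width, rows of its height: a listed point, or the origin of a listed thing).
The state is a dict: "clock": time; "joint_pos": joint angles; "joint_vel": joint speeds; "tau": joint torques, N m; "eef_pos": TCP position; "tool_rot": TCP orientation; "ft_force": force on the tool from outside, world axes, zero at the start; "ft_torque": the same for the moment, N m; "grip_width": finger opening in m; "grasp_force": force on a finger pad.
Only numpy, scipy, OpenCV 4.12 (cv2) and the standard library are available. Lean on these libraries where they do the work, as an engineer would, in place of code of your own. Each camera call takes 0.05 s, during which the arm holds its last target. There are 200 camera calls.

## Working session

There is one attempt and no reset: what is moved stays moved. The work goes in short steps, Python scripts to look and compute and a shell command to move; the robot and the scene stay as the last step left them, time stands still between calls to the robot, and variables do not carry over. Pictures are saved under pics/ and viewed, at most 10 in all, crops included, and the job is handed in when it is done.

```bash
mkdir -p pics; cat > h.py <<'E'
import numpy as np, cv2
from workcell import bot
from scipy.spatial.transform import Rotation as R
def cam(n):
    c=bot.camera(n); return c
def save(c,f): cv2.imwrite('pics/'+f,cv2.cvtColor(c['pixels'],cv2.COLOR_RGB2BGR))
def ext(c,o=None):
    if 'extrinsics' in c: return np.array(c['extrinsics'])
    T=np.eye(4);T[:3,:3]=R.from_quat(o['tool_rot']).as_matrix();T[:3,3]=o['eef_pos']
    return np.linalg.inv(T@np.array(c['T_tool_cam']))
def ray(c,px,o=None):
    E=ext(c,o);u=cv2.undistortPoints(np.array([[px]],float),np.array(c['camera_matrix']),np.array(c['dist_coeffs'])).ravel()
    d=E[:3,:3].T@np.array([u[0],u[1],1]);return -E[:3,:3].T@E[:3,3],d/np.linalg.norm(d)
def at(c,px,z,o=None):
    p,d=ray(c,px,o);return p+d*(z-p[2])/d[2]
def tri(rs):
    A=sum(np.eye(3)-np.outer(d,d) for p,d in rs);b=sum((np.eye(3)-np.outer(d,d))@p for p,d in rs);return np.linalg.solve(A,b)
def proj(c,P,o=None):
    E=ext(c,o);return cv2.projectPoints(np.array(P,float).reshape(-1,3),cv2.Rodrigues(E[:3,:3])[0],E[:3,3],np.array(c['camera_matrix']),np.array(c['dist_coeffs']))[0].reshape(-1,2)
E
cat > s1.py <<'E'
from h import *
np.set_printoptions(precision=4,suppress=True)
C={n:cam(n) for n in('scene','top')}
for n in C: save(C[n],n+'0.png'); print(n,np.linalg.inv(ext(C[n]))[:3,3])
for t in['scanner','window','dock','mat','case','label','lid_edge','lid_hinge','battery','tape','screwdriver']:
    for n in C:
        for r in bot.place_of(n,t)[:3]:
            px=np.array(r['centre'])*[560,420]
            print(t,n,round(r['score'],2),px.round(1),at(C[n],px,{'label':.13,'lid_edge':.2,'lid_hinge':.065,'window':.03}.get(t,0.0)))
E
python3 s1.py
```

```text
scene [1.0751 0.28   0.8957]
top [ 0.2354 -0.0619  1.4572]
scanner scene 0.69 [278.8 143.4] [ 0.2683 -0.2305  0.    ]
scanner scene 0.62 [214.1 191.1] [ 0.496  -0.2775  0.    ]
scanner scene 0.6 [128.9 192.4] [ 0.6085 -0.4546  0.    ]
scanner top 0.89 [403.7 189.9] [ 0.5999 -0.4498 -0.    ]
scanner top 0.83 [345.3 224.9] [ 0.4954 -0.2739  0.    ]
scanner top 0.83 [330.6 308.1] [ 0.2595 -0.2277  0.    ]
window scene 0.73 [262.1 117.9] [ 0.2334 -0.3055  0.03  ]
window scene 0.61 [ 91.2 195.3] [ 0.6774 -0.5002  0.03  ]
window scene 0.57 [187.5 213.9] [ 0.6032 -0.2695  0.03  ]
window top 0.98 [363.6 317.2] [ 0.2335 -0.3147  0.03  ]
window top 0.88 [427.6 165.9] [ 0.6651 -0.5175  0.03  ]
window top 0.81 [344.2 189.1] [ 0.5937 -0.269   0.03  ]
dock scene 0.79 [227.8 184.3] [ 0.46   -0.2617  0.    ]
dock top 0.96 [342.8 237.2] [ 0.4597 -0.2658  0.    ]
dock top 0.21 [212.8 155. ] [0.7034 0.1109 0.    ]
mat scene 0.75 [313.5 242.9] [0.5047 0.0081 0.    ]
mat scene 0.22 [420.7 282.5] [0.476  0.2526 0.    ]
mat top 0.87 [248.5 222. ] [0.5033 0.0034 0.    ]
case scene 0.94 [422.9 277.5] [ 0.461
[... 443 characters left out ...]
9  0.065 ]
lid_hinge scene 0.59 [417.3 289.9] [0.5385 0.2551 0.065 ]
lid_hinge top 0.94 [154.4 210.2] [0.5236 0.2611 0.065 ]
lid_hinge top 0.74 [158.7 239.4] [0.4423 0.2455 0.065 ]
battery scene 0.69 [308.7 342.4] [0.7166 0.1158 0.    ]
battery scene 0.54 [415.4 285.1] [0.4878 0.2454 0.    ]
battery scene 0.47 [188.1 212.6] [ 0.583  -0.2897 -0.    ]
battery top 0.88 [211.8 152.5] [0.7111 0.1141 0.    ]
tape scene 0.67 [232.5 311.4] [ 0.7397 -0.0499  0.    ]
tape top 0.7 [269.8 149.6] [ 0.7202 -0.0568  0.    ]
screwdriver scene 0.7 [155.6 257.6] [ 0.7211 -0.2712  0.    ]
screwdriver scene 0.18 [233.  180.9] [ 0.4438 -0.2572 -0.    ]
screwdriver top 0.82 [341.  152.6] [ 0.7124 -0.2671  0.    ]
```

```bash
python3 -c "
import cv2
a=cv2.imread('pics/top0.png');cv2.imwrite('pics/top0c.png',cv2.resize(a[110:350,100:460],(800,533),interpolation=cv2.INTER_CUBIC))"
```

```text
(no output)
```

View pics/top0c.png

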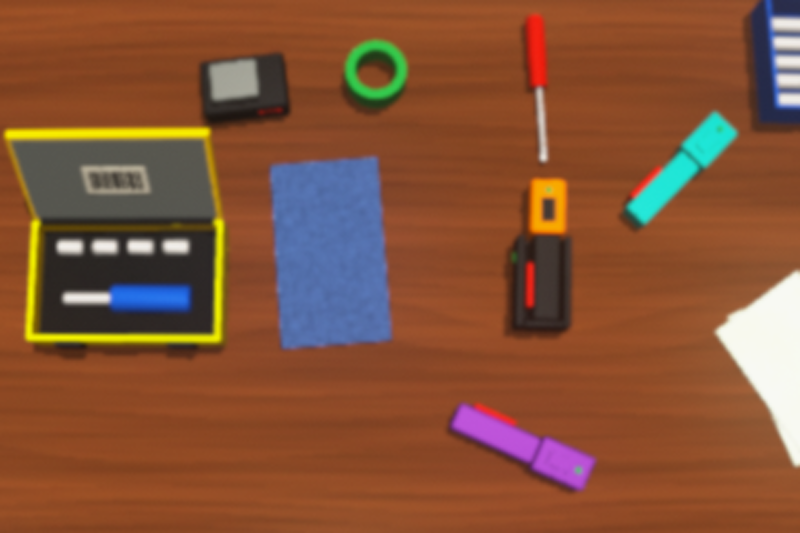

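View pics/scene0.png

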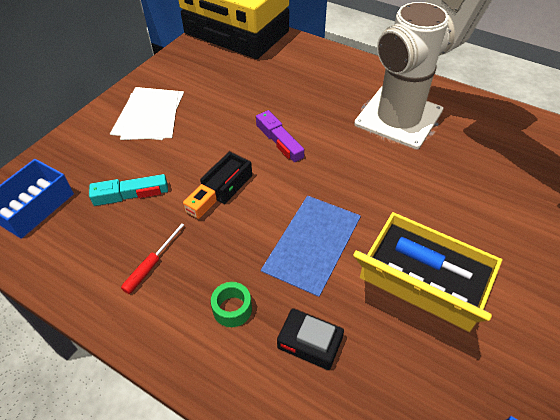

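```bash
cat > s2.py <<'E'
from h import *
np.set_printoptions(precision=4,suppress=True)
rs={}
for k in range(2):
  for n in('scene','top'):
    c=cam(n)
    for t in['label','lid_edge','lid_hinge','case']:
        r=bot.place_of(n,t)
        for q in r[:2]:
            px=np.array(q['centre'])*[560,420]
            print(k,n,t,round(q['score'],2),px.round(1))
        if r: rs.setdefault((t,n),[]).append(ray(c,np.array(r[0]['centre'])*[560,420]))
for t in['label','lid_edge','lid_hinge','case']:
    print(t,tri(sum([rs.get((t,n),[]) for n in('scene','top')],[])))
# yellow rim corners / mat outline in top view
hsv=cv2.cvtColor(c['pixels'],cv2.COLOR_RGB2HSV)
for nm,lo,hi,z in(('yellow',(25,150,120),(35,255,255),.065),('blue',(100,100,60),(125,255,255),.004),('orange',(10,180,180),(22,255,255),.046)):
    m=cv2.inRange(hsv,lo,hi)
    for q in cv2.findContours(m,0,2)[0]:
        if cv2.contourArea(q)>60:
            b=cv2.boxPoints(cv2.minAreaRect(q));print(nm,cv2.contourArea(q),b.round(0).tolist(),[at(c,p,z)[:2].round(3).tolist() for p in b])
o=bot.get_obs();print(o['eef_pos'],R.from_quat(o['tool_rot']).as_matrix(),o['joint_pos'],o['grip_width'],o['clock'])
E
python3 s2.py
```

```text
0 scene label 0.65 [154.9 261.1]
0 scene label 0.62 [422.9 279.6]
0 scene lid_edge 0.7 [418.4 286. ]
0 scene lid_hinge 0.86 [416.9 292.1]
0 scene lid_hinge 0.22 [226.3 182.2]
0 scene case 0.84 [421.3 278.6]
0 top label 0.61 [153.9 190.4]
0 top label 0.45 [335.1 236.8]
0 top lid_edge 0.84 [147.5 168.7]
0 top lid_edge 0.51 [345.9 236.9]
0 top lid_hinge 0.72 [154.2 209.1]
0 top case 0.69 [211.5 152.4]
0 top case 0.59 [159.2 237.2]
1 scene label 0.55 [420.1 280.8]
1 scene lid_edge 0.66 [415.9 287.8]
1 scene lid_hinge 0.88 [416.6 291.2]
1 scene lid_hinge 0.49 [309.3 241.9]
1 scene case 0.61 [421.2 276.4]
1 top label 0.94 [152.1 192.6]
1 top label 0.6 [342.9 238.9]
1 top lid_edge 0.78 [145.7 167.3]
1 top lid_hinge 0.95 [160.  208.3]
1 top case 0.76 [158.4 236.5]
label [0.6427 0.1589 0.2966]
lid_edge [0.6101 0.2578 0.1848]
lid_hinge [0.5317 0.2563 0.0485]
case [0.5534 0.2088 0.1411]
yellow 289.5 [[470.0, 412.0], [554.0, 412.0], [554.0, 419.0], [470.0, 419.0]] [[-0.029, -0.597], [-0.048, -0.851], [-0.068, -0.851], [-0.048, -0.597]]
yellow 662.0 [[112.0, 208.0], [200.0, 208.0], [200.0, 264.0]
[... 411 characters left out ...]
75.0, 262.0], [227.0, 266.0]] [[0.612, 0.084], [0.623, -0.053], [0.389, -0.071], [0.378, 0.062]]
blue 2081.5 [[438.0, 108.0], [477.0, 104.0], [482.0, 163.0], [443.0, 166.0]] [[0.861, -0.573], [0.876, -0.702], [0.685, -0.698], [0.673, -0.572]]
blue 2190.0 [[52.0, 162.0], [57.0, 102.0], [97.0, 106.0], [92.0, 166.0]] [[0.684, 0.601], [0.879, 0.605], [0.863, 0.473], [0.671, 0.472]]
orange 362.5 [[338.0, 190.0], [354.0, 190.0], [354.0, 214.0], [338.0, 214.0]] [[0.587, -0.249], [0.587, -0.295], [0.518, -0.292], [0.518, -0.247]]
[0.169  0.4706 0.2313] [[-0.9411  0.338  -0.    ]
 [ 0.338   0.9411  0.    ]
 [ 0.      0.     -1.    ]] [1.226  0.2406 0.005  1.3352 0.     1.5708] 0.08525727435978528 2.2
```

```bash
python3 -m creep '[0,0,0.04,0.12,0, 0.03,-0.02,0.04,0.24,0, 0.496,-0.251,0.04,0.344,0, 0.496,-0.251,0.04,0.344,0, 0.496,-0.251,0.04,0.344,0, 0.496,-0.251,0.04,0.344,0, 0.496,-0.251,0.04,0.344,0, 0.496,-0.251,0.04,0.344,0, 0.496,-0.251,0.04,0.344,0, 0.496,-0.251,0.04,0.344,0]'
```

```text
clock: 3.03
eef_pos: [0.4961, 0.303, 0.2714]
tool_rot: [0.001, 1.0, 0.0, 0.0]
ft_force: [0.5, -0.6, -0.8]
grip_width: -0.0003
grasp_force: 0.0
```

```bash
python3 -m creep '[0.15,-0.08,0,0,0, 0.15,-0.08,0,0,0, 0.15,-0.08,0,0,0, 0.15,-0.08,0,0,0, 0.15,-0.08,0,0,0, 0.15,-0.08,0,0,0, 0.15,-0.08,0,0,0]'
```

```text
clock: 3.62
eef_pos: [0.6443, 0.224, 0.2703]
tool_rot: [0.001, 1.0, -0.0, -0.001]
ft_force: [-0.4, -0.3, -0.8]
grip_width: -0.0
grasp_force: 0.0
```

```bash
python3 -m creep '[0.02,0,0,0,0, 0.02,0,-0.03,0,0, 0.02,0,-0.07,0,0, 0.02,0,-0.108,0,0, 0.02,0,-0.108,0,0, 0.02,0,-0.108,0,0]'
```

```text
clock: 4.12
eef_pos: [0.661, 0.225, 0.1616]
tool_rot: [-0.001, 1.0, -0.001, -0.003]
ft_force: [-0.4, 0.0, 1.6]
grip_width: 0.0001
grasp_force: 0.0
```

```bash
python3 -m creep '[-0.02,0,0,0,0, -0.04,0,0,0,0, -0.055,0,0,0,0, -0.07,0,0,0,0, -0.08,0,0,0,0, -0.09,0,0,0,0, -0.1,0,0,0,0, -0.1,0,0,0,0]'; cat > s3.py <<'E'
from h import *
import sys
np.set_printoptions(precision=4,suppress=True)
for n in sys.argv[2:]:
    save(cam(n),n+sys.argv[1]+'.png')
E
python3 s3.py 1 scene top; python3 -c "
import cv2,numpy as np
a=cv2.imread('pics/top1.png')[140:290,90:290];b=cv2.imread('pics/scene1.png')[180:360,330:530]
a=cv2.resize(a,(400,300),interpolation=2);b=cv2.resize(b,(400,360),interpolation=2)
a=cv2.copyMakeBorder(a,0,60,0,0,0);cv2.imwrite('pics/m1.png',np.hstack([a,b]))"
```

```text
clock: 4.78
eef_pos: [0.5692, 0.2269, 0.1741]
tool_rot: [-0.0, 1.0, 0.003, 0.009]
ft_force: [0.9, -1.4, 11.7]
grip_width: -0.0
grasp_force: 0.0
```

View pics/m1.png

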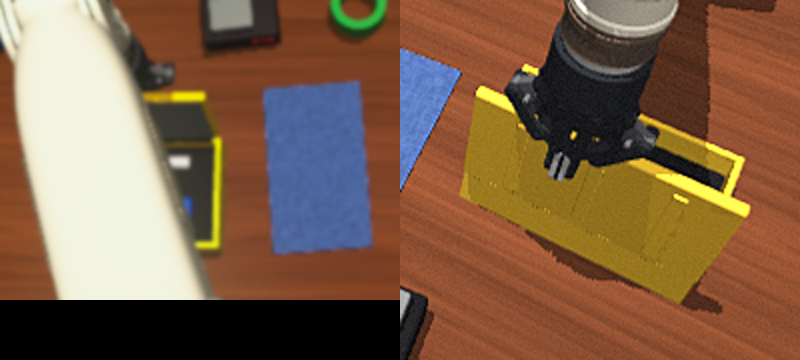

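```bash
python3 -m creep '[0.012,0,0.012,0,0, 0.025,0,0.05,0,0, 0.025,0,0.09,0,0.085, 0,-0.494,0.09,0,0.085, 0,-0.494,0.09,0,0.085, 0,-0.494,0.09,0,0.085, 0,-0.494,0.09,0,0.085, 0,-0.494,0.09,0,0.085, 0,-0.494,0.09,0,0.085, 0,-0.494,0.09,0,0.085]'
```

```text
clock: 5.72
eef_pos: [0.5764, -0.0683, 0.2595]
tool_rot: [-0.0, 1.0, -0.001, 0.005]
ft_force: [0.0, -0.1, -0.5]
grip_width: 0.0845
grasp_force: 0.0
```

```bash
python3 -m creep '[0,-0.205,0,0,0.085, 0,-0.205,0,0,0.085, 0,-0.205,0,0,0.085, 0,-0.205,0,0,0.085, 0,-0.205,0,0,0.085, 0,-0.205,0,0,0.085, 0,-0.205,0,0,0.085, 0,-0.205,0,0,0.085]'; cat > s4.py <<'E'
from h import *
np.set_printoptions(precision=4,suppress=True)
o=bot.get_obs();c=cam('wrist');save(c,'wrist1.png')
print(o['eef_pos'],R.from_quat(o['tool_rot']).as_euler('zyx'))
hsv=cv2.cvtColor(c['pixels'],cv2.COLOR_RGB2HSV);m=cv2.inRange(hsv,(8,170,120),(22,255,255))
for q in cv2.findContours(m,0,2)[0]:
    if cv2.contourArea(q)>300:
        b=cv2.boxPoints(cv2.minAreaRect(q));print(cv2.contourArea(q),b.round(0).tolist(),[at(c,p,.046,o)[:2].round(4).tolist() for p in b])
for t in['scanner','window']:
    for r in bot.place_of('wrist',t)[:2]: print(t,r['score'],at(c,np.array(r['centre'])*[560,420],.008 if t=='scanner' else .027,o))
c=cam('top')
for t in['label','lid_edge','lid_hinge']:
    for r in bot.place_of('top',t)[:1]:
        px=np.array(r['centre'])*[560,420];print(t,r['score'],px,at(c,px,{'label':.14,'lid_edge':.215,'lid_hinge':.065}[t]))
hsv=cv2.cvtColor(c['pixels'],cv2.COLOR_RGB2HSV);m=cv2.inRange(hsv,(25,150,120),(35,255,255));save(c,'top2.png')
for q in cv2.findContours(m,0,2)[0]:
    if cv2.contourArea(q)>60: print(cv2.boundingRect(q),[at(c,p,.215)[:2].round(3).tolist() for p in cv2.boxPoints(cv2.minAreaRect(q))])
E
python3 s4.py
```

```text
clock: 6.38
eef_pos: [0.576, -0.272, 0.2573]
tool_rot: [0.0, 1.0, -0.001, 0.003]
ft_force: [-0.4, 0.2, 0.3]
grip_width: 0.0851
grasp_force: 0.0
[ 0.576  -0.272   0.2573] [-3.1409  0.0059  3.1394]
2518.0 [[266.0, 195.0], [267.0, 131.0], [335.0, 132.0], [334.0, 197.0]] [[0.5934, -0.2988], [0.5165, -0.2958], [0.518, -0.2169], [0.595, -0.215]]
scanner 0.72 [ 0.6055 -0.4475  0.008 ]
window 0.96 [ 0.5871 -0.2727  0.027 ]
window 0.76 [ 0.672  -0.5031  0.027 ]
label 0.89 [150.08 202.02] [0.53   0.2563 0.14  ]
lid_edge 0.73 [144.816 185.388] [0.5557 0.2538 0.215 ]
lid_hinge 0.91 [155.624 210.42 ] [0.5231 0.2576 0.065 ]
(474, 412, 81, 8) [[-0.001, -0.549], [-0.018, -0.766], [-0.036, -0.766], [-0.018, -0.549]]
(112, 208, 89, 57) [[0.359, 0.326], [0.498, 0.334], [0.498, 0.113], [0.361, 0.109]]
(98, 186, 95, 5) [[0.554, 0.374], [0.554, 0.135], [0.544, 0.135], [0.544, 0.374]]
```

```bash
python3 -m creep '[-0.019,0,-0.04,0,0.085, -0.019,0,-0.08,0,0.085, -0.019,0,-0.12,0,0.085, -0.019,0,-0.16,0,0.085, -0.019,0,-0.195,0,0.085, -0.019,0,-0.22,0,0.085, -0.019,0,-0.24,0,0.085, -0.019,0,-0.247,0,0.085, -0.019,0,-0.247,0,0.085]'
```

```text
clock: 7.48
eef_pos: [0.554, -0.2708, 0.004]
tool_rot: [0.0, 1.0, 0.001, -0.002]
ft_force: [0.5, 0.6, -0.3]
grip_width: 0.0853
grasp_force: 0.0
```

```bash
python3 -m creep '[0,0,0,0,0.03, 0,0,0,0,0.03, 0,0,0,0,0.03, 0,0,0,0,0.03, 0,0,0,0,0.03, 0,0,0,0,0.03, 0,0,0,0,0.03, 0,0,0,0,0.03]'
```

```text
clock: 8.15
eef_pos: [0.5571, -0.2726, 0.0084]
tool_rot: [0.0, 1.0, -0.001, 0.002]
ft_force: [0.4, 0.3, 5.9]
grip_width: 0.0437
grasp_force: 60.2
```

```bash
python3 -m creep '[0,0,0.01,0,0.03, 0,0,0.03,0,0.03, 0,0,0.05,0,0.03, 0,0,0.08,0,0.03, 0,0,0.11,0,0.03, 0,0.03,0.12,0,0.03, 0,0.06,0.12,0,0.03, 0,0.09,0.12,0,0.03, 0,0.12,0.12,0,0.03, 0,0.15,0.12,0,0.03]' && python3 -m creep '[0,0.03,0,0,0.03, 0,0.06,0,0,0.03, 0,0.09,0,0,0.03, 0,0.11,0,0,0.03, 0,0.122,0,0,0.03, 0,0.127,0,0,0.03, 0,0.127,0,0,0.03]' && python3 s3.py 3 scene wrist; python3 -c "
import cv2,numpy as np
a=cv2.imread('pics/scene3.png')[100:340,180:460];b=cv2.imread('pics/wrist3.png')
a=cv2.resize(a,(400,343),interpolation=2);b=cv2.resize(b,(400,343),interpolation=2)
cv2.imwrite('pics/m3.png',np.hstack([a,b]))"
```

```text
clock: 8.98
eef_pos: [0.555, -0.1208, 0.1266]
tool_rot: [0.001, 1.0, 0.0, -0.0]
ft_force: [-0.2, 0.8, -3.7]
grip_width: 0.0433
grasp_force: 62.3
clock: 9.57
eef_pos: [0.5556, 0.0055, 0.1263]
tool_rot: [-0.0, 1.0, -0.0, -0.0]
ft_force: [0.4, -0.7, -2.7]
grip_width: 0.043
grasp_force: 62.2
```

View pics/m3.png

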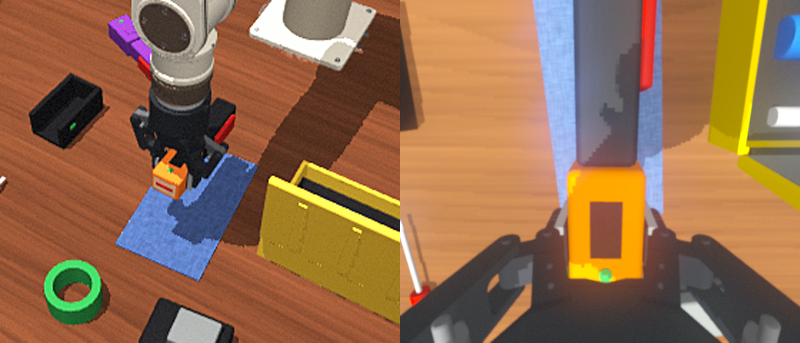

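```bash
python3 -m creep '[0,0,-0.03,0,0.03, 0,0,-0.06,0,0.03, 0,0,-0.085,0,0.03, 0,0,-0.1,0,0.03, 0,0,-0.11,0,0.03, 0,0,-0.116,0,0.03, 0,0,-0.12,0,0.03, 0,0,-0.122,0,0.03, 0,0,-0.123,0,0.03, 0,0,-0.123,0,0.03]'
```

```text
clock: 10.5
eef_pos: [0.5561, 0.0047, 0.0048]
tool_rot: [0.0, 1.0, -0.0, 0.001]
ft_force: [-1.0, -0.3, 1.9]
grip_width: 0.0436
grasp_force: 62.4
```

```bash
python3 -m creep '[0,0,0,0,0.05, 0,0,0,0,0.06, 0,0,0,0,0.085, 0,0,0,0,0.085, 0,0,0,0,0.085, 0,0,0,0,0.085]'; python3 -m creep '[0,0,0.03,0,0.085, 0,0,0.07,0,0.085, 0,0,0.11,0,0.085, -0.03,0,0.15,0,0.085, -0.06,0,0.19,0,0.085, -0.06,0,0.2,0,0.085, -0.06,0,0.2,0,0.085, -0.06,0,0.2,0,0.085]'
cat > s5.py <<'E'
from h import *
import sys
np.set_printoptions(precision=4,suppress=True)
o=bot.get_obs();c=cam('wrist');save(c,'wrist%s.png'%sys.argv[1])
print(o['clock'],o['eef_pos'],R.from_quat(o['tool_rot']).as_euler('zyx'))
for t,z in(('scanner',.004),('window',.023),('trigger_pad',.021)):
    for r in bot.place_of('wrist',t)[:2]: print(t,r['score'],np.array(r['centre'])*[560,420],at(c,np.array(r['centre'])*[560,420],z,o))
hsv=cv2.cvtColor(c['pixels'],cv2.COLOR_RGB2HSV);m=cv2.inRange(hsv,(8,170,120),(22,255,255))
for q in cv2.findContours(m,0,2)[0]:
    if cv2.contourArea(q)>800:
        b=cv2.boxPoints(cv2.minAreaRect(q));print(cv2.contourArea(q),b.round(0).tolist(),[at(c,p,.042,o)[:2].round(4).tolist() for p in b])
E
python3 s5.py 4
```

```text
clock: 11.0
eef_pos: [0.5559, 0.005, 0.0034]
tool_rot: [0.0, 1.0, -0.0, 0.0]
ft_force: [-0.3, 0.8, 0.1]
grip_width: 0.0853
grasp_force: 0.0
clock: 11.67
eef_pos: [0.4966, 0.005, 0.2053]
tool_rot: [0.0, 1.0, 0.0, 0.002]
ft_force: [0.5, -0.2, -0.5]
grip_width: 0.0852
grasp_force: 0.0
11.6667 [0.4966 0.005  0.2053] [-3.1408  0.0049 -3.1416]
scanner 0.56 [288.904 187.488] [0.5018 0.0066 0.004 ]
window 0.81 [285.712 261.282] [0.5886 0.0027 0.023 ]
trigger_pad 0.76 [311.192 148.302] [0.4547 0.0308 0.021 ]
```

View pics/wrist4.png

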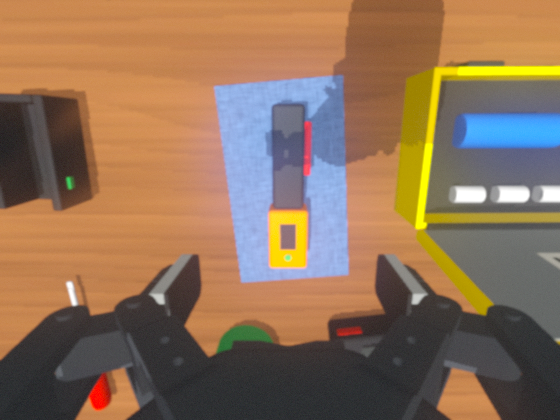

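```bash
python3 -m creep '[-0.043,0.002,-0.04,0,0.085, -0.043,0.002,-0.08,0,0.085, -0.043,0.002,-0.12,0,0.085, -0.043,0.002,-0.155,0,0.085, -0.043,0.002,-0.18,0,0.085, -0.043,0.002,-0.193,0,0.085, -0.043,0.002,-0.199,0,0.085, -0.043,0.002,-0.199,0,0.085]'; python3 -m creep '[0,0,0,0,0.06, 0,0,0,0,0.05, 0,0,0,0,0.04, 0,0,0,0,0.02, 0,0,0,0,0.02, 0,0,0,0,0.02, 0,0,0,0,0.02, 0,0,0,0,0.02, 0,0,0,0,0.02]'
```

```text
clock: 12.53
eef_pos: [0.4508, 0.0069, 0.0019]
tool_rot: [0.0, 1.0, -0.0, -0.003]
ft_force: [-0.1, 0.0, -0.0]
grip_width: 0.0849
grasp_force: 0.0
clock: 13.28
eef_pos: [0.4542, 0.006, 0.0061]
tool_rot: [0.001, 1.0, -0.001, 0.002]
ft_force: [0.1, -3.0, 6.9]
grip_width: 0.0332
grasp_force: 60.9
```

```bash
python3 -m creep '[0,0,0.01,0,0.02, 0,0,0.03,0,0.02, 0,0,0.055,0,0.02, -0.02,0,0.08,0,0.02, -0.045,0,0.1,0,0.02, -0.07,0.005,0.117,0,0.02, -0.095,0.015,0.117,0,0.02, -0.12,0.03,0.117,0,0.02, -0.135,0.05,0.117,0,0.02, -0.135,0.075,0.117,0,0.02]' && python3 -m creep '[0,0.025,0,0,0.02, 0,0.05,0,0,0.02, 0,0.075,0,0,0.02, 0,0.1,0,0,0.02, 0,0.125,0,0,0.02, 0,0.145,0,0,0.02, 0,0.16,0,0,0.02, 0,0.17,0,0,0.02, 0,0.176,0,0,0.02, 0,0.177,0,0,0.02]'
cat > s6.py <<'E'
from h import *
import sys
np.set_printoptions(precision=4,suppress=True)
o=bot.get_obs();print(o['clock'],o['eef_pos'],o['grip_width'])
C={}
for n in('wrist','top','scene'):
    c=C[n]=cam(n);save(c,n+sys.argv[1]+'.png')
    for t,z in(('window',.14),('label',.14),('scanner',.12)):
        for r in bot.place_of(n,t)[:3]:
            px=np.array(r['centre'])*[560,420];print(n,t,round(r['score'],2),px.round(1),at(c,px,z,o))
E
python3 s6.py 5; python3 -c "
import cv2,numpy as np
a=cv2.imread('pics/scene5.png')[150:360,300:545];b=cv2.imread('pics/wrist5.png')
a=cv2.resize(a,(400,343),interpolation=2);b=cv2.resize(b,(400,343),interpolation=2)
cv2.imwrite('pics/m5.png',np.hstack([a,b]))"
```

```text
clock: 14.12
eef_pos: [0.313, 0.0811, 0.121]
tool_rot: [0.001, 1.0, -0.001, -0.002]
ft_force: [0.5, -0.5, -3.0]
grip_width: 0.0337
grasp_force: 60.4
clock: 14.95
eef_pos: [0.3176, 0.2595, 0.1214]
tool_rot: [-0.0, 1.0, 0.0, 0.0]
ft_force: [-0.6, 0.2, -3.6]
grip_width: 0.0334
grasp_force: 60.5
14.95 [0.3176 0.2595 0.1214] 0.03343517370831787
wrist scanner 0.59 [287.6 329. ] [0.3626 0.2596 0.12  ]
top window 0.89 [362.9 320.5] [ 0.2254 -0.2932  0.14  ]
top window 0.74 [145.4 231.6] [0.4514 0.2649 0.14  ]
top window 0.72 [426.3 168.3] [ 0.6252 -0.4782  0.14  ]
top label 0.74 [149.  203.6] [0.5257 0.2589 0.14  ]
top label 0.5 [342.8 151.5] [ 0.6697 -0.2523  0.14  ]
top scanner 0.73 [402.8 190.6] [ 0.5679 -0.4153  0.12  ]
top scanner 0.65 [332.6 308.6] [ 0.2562 -0.219   0.12  ]
scene window 0.96 [ 91.5 194.3] [ 0.7257 -0.4026  0.14  ]
scene window 0.85 [441.2 238.4] [0.4574 0.2546 0.14  ]
scene scanner 0.95 [455.3 214.8] [0.3693 0.2579 0.12  ]
scene scanner 0.59 [130.2 194.6] [ 0.6742 -0.3496  0.12  ]
scene scanner 0.56 [278.3 141.1] [ 0.3705 -0.1672  0.12  ]
```

View pics/m5.png

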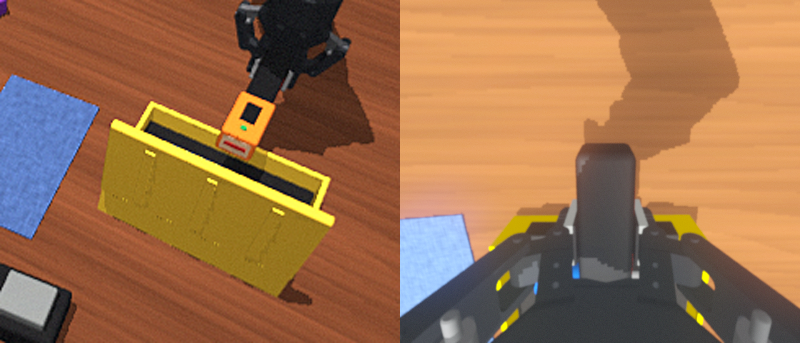

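```bash
python3 -m creep '[0,-0.001,0.003,0,0.02, 0,-0.001,0.003,0,0.02, 0,-0.001,0.003,0,0.02, 0,-0.001,0.003,0,0.02, 0,-0.001,0.003,0,0.02, 0,-0.001,0.003,0,0.02, 0,-0.001,0.003,0,0.02, 0,-0.001,0.003,0,0.02, 0,-0.001,0.003,0,0.02, 0,-0.001,0.003,0,0.02]' && python3 -m creep '[0,0,0,0,0.02, 0,0,0,0,0.02, 0,0,0,0,0.02, 0,0,0,0,0.02, 0,0,0,0,0.02, 0,0,0,0,0.02, 0,0,0,0,0.02, 0,0,0,0,0.02, 0,0,0,0,0.02, 0,0,0,0,0.02]' && python3 - <<'E'
from h import *
C={n:cam(n) for n in('scene','top')};T={}
for t in('window','label','lid_edge','lid_hinge','scanner'):
    for n in C:
        for r in bot.place_of(n,t)[:3]:
            px=np.array(r['centre'])*[560,420];p=at(C[n],px,.14)
            if p[0]>.3 and p[1]>.15: print(t,n,round(r['score'],2),px.round(1),p.round(3));T.setdefault(t,{}).setdefault(n,ray(C[n],px))
for t in T:
    if len(T[t])==2: print(t,tri(T[t].values()).round(4))
o=bot.get_obs();print(o['joint_vel'],o['grip_width'])
E
```

```text
clock: 16.38
eef_pos: [0.3177, 0.258, 0.1243]
tool_rot: [0.0, 1.0, -0.0, -0.0]
ft_force: [0.1, -0.4, -3.3]
grip_width: 0.0336
grasp_force: 60.4
clock: 17.22
eef_pos: [0.3177, 0.258, 0.1243]
tool_rot: [0.0, 1.0, 0.0, 0.0]
ft_force: [0.0, 0.2, -3.2]
grip_width: 0.0334
grasp_force: 60.4
window scene 0.6 [444.8 237.9] [0.453 0.26  0.14 ]
window top 0.7 [148.7 229.6] [0.457 0.256 0.14 ]
label scene 0.72 [425.7 269. ] [0.538 0.254 0.14 ]
label top 0.83 [151.7 199.2] [0.538 0.252 0.14 ]
lid_edge scene 0.9 [433.7 256.2] [0.504 0.257 0.14 ]
lid_edge top 0.94 [145.3 184.3] [0.578 0.272 0.14 ]
lid_hinge scene 0.65 [417.1 291.5] [0.59  0.258 0.14 ]
lid_hinge top 0.93 [156.4 209.2] [0.511 0.238 0.14 ]
scanner scene 0.9 [456.1 213.7] [0.384 0.259 0.14 ]
window [0.4557 0.258  0.1426]
label [0.5376 0.2534 0.1389]
lid_edge [0.5588 0.2564 0.2114]
lid_hinge [0.5305 0.2574 0.0482]
[-0.00189693 -0.00106781  0.00210665 -0.00023929  0.00010958 -0.00062243] 0.03315020564608885
```

```bash
python3 -m creep '[0,-0.02,0,0,0.02, 0,-0.05,0,0,0.02, 0,-0.08,0,0,0.02, 0,-0.11,0,0,0.02, 0,-0.14,0,0,0.02, 0,-0.17,0,0,0.02, 0.015,-0.2,0,0,0.02, 0.04,-0.225,0,0,0.02, 0.065,-0.24,0,0,0.02, 0.09,-0.251,0,0,0.02]' && python3 -m creep '[0.025,0,0,0,0.02, 0.04,0,0,0,0.02, 0.045,0,-0.02,0,0.02, 0.045,0,-0.05,0,0.02, 0.045,0,-0.075,0,0.02, 0.045,0,-0.095,0,0.02, 0.045,0,-0.107,0,0.02, 0.045,0,-0.114,0,0.02, 0.045,0,-0.117,0,0.02, 0.045,0,-0.119,0,0.02]' && python3 -m creep '[0,0,-0.001,0,0.02, 0,0,-0.001,0,0.02, 0,0,-0.001,0,0.02]'
```

```text
clock: 18.65
eef_pos: [0.4086, 0.0049, 0.1246]
tool_rot: [0.002, 1.0, -0.0, 0.0]
ft_force: [0.5, 0.9, -2.6]
grip_width: 0.0336
grasp_force: 61.9
clock: 19.48
eef_pos: [0.4522, 0.0069, 0.006]
tool_rot: [0.0, 1.0, -0.0, -0.001]
ft_force: [-10.8, -0.8, 22.2]
grip_width: 0.0335
grasp_force: 64.9
clock: 19.73
eef_pos: [0.4534, 0.007, 0.0061]
tool_rot: [0.0, 1.0, 0.0, 0.001]
ft_force: [-4.6, -0.5, 6.7]
grip_width: 0.0337
grasp_force: 63.4
```

```bash
python3 -m creep '[0,0,0,0,0.045, 0,0,0,0,0.06, 0,0,0,0,0.085, 0,0,0,0,0.085, 0,0,0,0,0.085, 0,0,0,0,0.085]'; python3 -m creep '[0,0,0.03,0,0.085, 0,0,0.07,0,0.085, 0,0,0.11,0,0.085, 0,0,0.15,0,0.085, 0.02,0,0.19,0,0.085, 0.04,0,0.23,0,0.085, 0.04,0,0.265,0,0.085, 0.04,0,0.265,0,0.085, 0.04,0,0.265,0,0.085]'
python3 s5.py 6
```

```text
clock: 20.23
eef_pos: [0.4529, 0.0069, 0.0043]
tool_rot: [0.0, 1.0, -0.0, 0.0]
ft_force: [-0.2, -0.1, 0.4]
grip_width: 0.085
grasp_force: 0.0
clock: 20.98
eef_pos: [0.4947, 0.007, 0.2719]
tool_rot: [0.0, 1.0, 0.0, 0.003]
ft_force: [-0.7, 0.8, -0.9]
grip_width: 0.0851
grasp_force: 0.0
20.9833 [0.4947 0.007  0.2719] [-3.1408  0.0063 -3.1415]
scanner 0.61 [284.704 179.508] [0.5031 0.003  0.004 ]
window 0.71 [284.48  244.188] [0.5931 0.0024 0.023 ]
trigger_pad 0.96 [  5.712 242.592] [ 0.5909 -0.3981  0.021 ]
trigger_pad 0.7 [107.016  10.5  ] [ 0.3002 -0.2028  0.021 ]
```

View pics/wrist6.png

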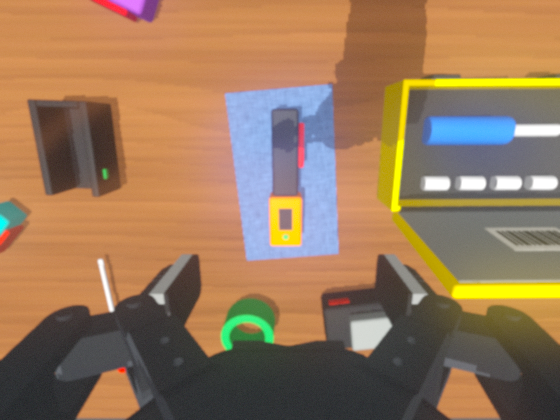

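```bash
python3 -m creep '[0.13,0.243,0,0,0, 0.13,0.243,0,0,0, 0.13,0.243,0,0,0, 0.13,0.243,0,0,0, 0.13,0.243,0,0,0, 0.13,0.243,0,0,0, 0.13,0.243,0,0,0, 0.13,0.243,0,0,0, 0.13,0.243,0,0,0, 0.13,0.243,0,0,0]'
```

```text
clock: 22.02
eef_pos: [0.6219, 0.2492, 0.2676]
tool_rot: [0.0, 1.0, -0.001, -0.002]
ft_force: [0.4, 0.2, 0.0]
grip_width: -0.0001
grasp_force: 0.0
```

```bash
python3 -m creep '[0,0,0,0,0, 0,0,-0.03,0,0, 0,0,-0.06,0,0, 0,0,-0.085,0,0, 0,0,-0.085,0,0, 0,0,-0.085,0,0]'
```

```text
clock: 22.52
eef_pos: [0.6214, 0.2481, 0.1838]
tool_rot: [0.001, 1.0, -0.001, -0.002]
ft_force: [0.1, 0.1, 0.2]
grip_width: 0.0
grasp_force: 0.0
```

```bash
python3 -m creep '[-0.03,0,0,0,0, -0.055,0,0,0,0, -0.07,0,0,0,0, -0.085,0,-0.002,0,0, -0.1,0,-0.005,0,0, -0.115,0,-0.009,0,0, -0.13,0,-0.016,0,0, -0.142,0,-0.022,0,0, -0.151,0,-0.028,0,0, -0.151,0,-0.028,0,0]'
```

```text
clock: 23.35
eef_pos: [0.4718, 0.2502, 0.1593]
tool_rot: [0.0, 1.0, 0.001, 0.002]
ft_force: [0.1, -0.4, -0.9]
grip_width: -0.0001
grasp_force: 0.0
```

```bash
python3 -m creep '[-0.008,0,-0.008,0,0, -0.016,0,-0.017,0,0, -0.024,0,-0.026,0,0, -0.03,0,-0.036,0,0, -0.036,0,-0.048,0,0, -0.04,0,-0.06,0,0, -0.043,0,-0.07,0,0, -0.043,0,-0.078,0,0, -0.043,0,-0.084,0,0, -0.043,0,-0.088,0,0]'
```

```text
clock: 24.18
eef_pos: [0.4301, 0.2508, 0.0762]
tool_rot: [0.001, 1.0, 0.002, 0.002]
ft_force: [-24.5, -12.9, 80.4]
grip_width: -0.0
grasp_force: 40.7
```

```bash
python3 -m creep '[0,0,0.006,0,0, 0,0,0.02,0,0, 0,0,0.06,0,0, 0,0,0.1,0,0, -0.04,0,0.14,0,0, -0.08,0.03,0.16,0,0, -0.12,0.07,0.16,0,0, -0.15,0.1,0.16,0,0, -0.15,0.1,0.16,0,0]'; python3 s3.py 7 top scene; python3 -c "
import cv2,numpy as np
a=cv2.imread('pics/top7.png')[130:290,90:300];b=cv2.imread('pics/scene7.png')[150:360,250:530]
a=cv2.resize(a,(400,305),interpolation=2);b=cv2.resize(b,(400,300),interpolation=2)[:,:]
cv2.imwrite('pics/m7.png',np.hstack([a[:300],b]))"
```

```text
clock: 24.93
eef_pos: [0.2784, 0.3516, 0.2309]
tool_rot: [0.001, 1.0, 0.002, 0.002]
ft_force: [0.1, 0.3, 0.1]
grip_width: 0.0001
grasp_force: 0.0
```

View pics/m7.png

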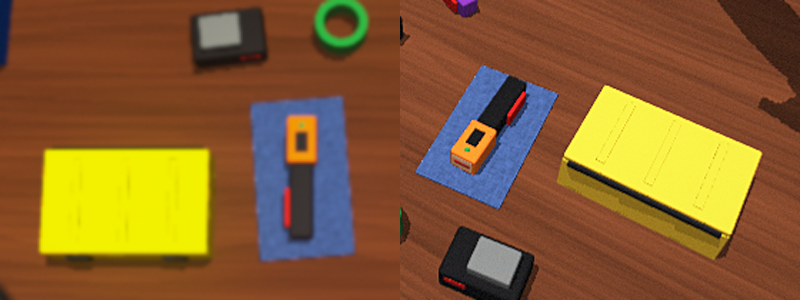

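```bash
python3 -c "
from workcell import bot
print(bot.job_done())"
```

```text
the job is handed in; nothing more can be done
None
```

The job is handed in at about 25 s, but no verdict came back: the scan was held steady for about 2 s with the trigger squeezed, the scanner lies flat and released on the mat, the lid looks fully shut, and the bystanders were never touched. Because the gripper only moves pointing down, I first pushed the lid to nearly upright so the scanner could face the label squarely.

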